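# Seat the burnishing head on its keyed spindle

## Robot

A 6-joint arm with a two-finger parallel gripper is mounted at the origin on the work surface. World frame = base frame: x ahead of the robot, y to its left, z up, the work surface at z = 0. Lengths are in m, angles in rad, forces in N, time in s.
With the tool pointing down it reaches from about 0.325 to 0.9 m from the base axis. Payload 3.5 kg.
Tool frame: the origin (TCP) lies midway between the tips of the shut fingers; the grasp point (between the pads) lies 19 mm behind it; z points along the fingers, y is the line along which they close (so a half turn about z gives the same grasp; the last joint's range is limited). The gripper opens to 85 mm and grips with 20 to 120 N. Pads are 22 mm wide; open, the fingers measure 114 mm over their backs; the gripper's body (76 mm by 85 mm) begins 54 mm behind the grasp point. The pads swing forward as they close: fully open they stand 13 mm farther back than shut.
Start: joints at [-1.441, 0.276, -0.026, 1.268, 0, 1.467], TCP at [0.144, -0.608, 0.195] pointing down, gripper open.
Joint ranges: [-3.12, 3.12], [-0.85, 1.88], [-1.08, 1.24], [-1.95, 2.15], [-1.57, 1.53], [-3.14, 3.14]. Speed limits (rad/s): [2.57, 2.57, 3.14, 3.14, 3.14, 3.14].

## Interface

Orientations are given as a rotation vector (axis times angle).
In Python, from rig import monitor, get_image, ticket gives the robot as it stands.
- The arm moves only by the shell command python3 -m handwheel 'ROWS' [FORCE]. ROWS is JSON, one flat list of numbers, 7 for each row, row after row: the turn, a rotation vector about the world's x, y, z as a fraction of full scale, then the shift along the world's x, y, z as a fraction of full scale, then the closure, from 0 (fully open) to 1 (shut). A call has 1 to 5 rows; each row shifts and turns the commanded pose from where the row before left it; what a row does not reach is not made up. Full scale, the value 1, is 25 mm for a shift and 8 degrees for a turn. A row lasts 1/10 s, in which the tool goes at most 50 mm and 8.59 degrees, less where a joint would pass 70% of its speed; a pose out of reach is approached as far as the arm can. A call with a number of a shift or a turn outside -1 to 1 is refused whole. A call with a gripper value outside its range is refused whole. The fingers move at their own pace and stop on an object; FORCE is the grip in N (left out, the last holds). Time passes only in rows, so rows that do not move let the fingers close. It gives the time, the measured TCP pose, the force, the opening and the grip force at its end, in the units of the state.
- monitor.sense(): the state, without advancing time (a new reading comes with each control period).
- get_image(name): name is "scene" or "top" or "wrist"; returns a dict with "image" (400x640x3 uint8, red, green, blue), "fx", "fy", "cx", "cy" (pixels), "k1" (the pictures are not rectified: a ray, as slopes to the right and down, at radius r is drawn at 1 + k1 r^2 times it, then the intrinsics apply), "rvec" (rotation vector, rad) and "tvec" (3), from world to camera coordinates, as OpenCV has them. Camera axes: x right, y down, z forward; pixel columns grow to the right and rows downward; lengths in m; the calibration is good to about 2 mm. A picture is of the moment at which its call begins. There is no depth.
- ticket.job_done(): hands the job in; it is judged then, once.
The state is a dict: "time_s": time; "joint_pos": joint angles; "dq": joint speeds; "effort": joint torques, N m; "tool_pos": TCP position; "ee_rot": TCP orientation; "wrist_force": force on the tool from outside, world axes, zero at the start; "wrist_torque": the same for the moment, N m; "opening": finger opening in m; "grasp_force": force on a finger pad.
Only numpy, scipy, OpenCV 4.12 (cv2) and the standard library are available. Lean on these libraries where they do the work, as an engineer would, in place of code of your own. Each camera call takes 0.05 s, during which the arm holds its last target. There are 200 camera calls.

## Task

Two wooden edge-burnishing heads sit on the two bench spindles, but one stands proud because the tabs of its steel washer ride on top of the rim of the drive cup. Turn that head on its spindle, without taking it off, until both tabs drop into the cup's two slots and it sits fully home, then let go. Leave the other head, which is already home, as it is.

Things in the scene. Friction and masses are not known exactly. Their poses are not given: they have to be found in the camera images.
- head_a_mid (a point): Centre, on the axis half-way up, of a loose grooved wooden head on spindle a: upright cylinder 44 mm across, 60 mm tall, 20 mm bore right through, 0.22 kg, to be gripped from above at any yaw. Its lowest 6 mm is a steel washer with two flat tabs, 12 mm wide, 6 mm thick, reaching 42 mm from the axis along the head's +x and -x (a half turn looks the same); z is up the axis.
- head_b_mid (a point): Centre of the other head, alike in every way, on spindle b. A head that is home has its centre 90 mm above the table, and 12 mm of shaft shows above its top; one that stands proud has its centre 102 mm above the table, and its top is level with the shaft end.
- spindle_a: Fixed grey motor housing, 124 mm across; origin on its axis at table height, z up. Upright 16 mm shaft, end 132 mm above the table. Dark drive cup: floor 60 mm, rim top 72 mm above the table, rim 28 to 46 mm from the axis. Two slots in the rim, centred on the housing's +x and -x, 52 degrees wide: tabs drop in when the head's x axis is within 13 degrees of the housing's, either way round.
- spindle_b: The other spindle, the same in every way, with the same axes; it carries head b.
Things that resemble listed ones, but are neither listed nor needed, are in the scene too. What is shaped like the part that bears head_b_mid but blue or purple is not meant.

How it is judged:
At the end, for the whole second after the job is handed in: Head a is home on spindle a: centre under 94 mm above the table (home 90, proud 102), within 10 mm of the axis, tilted under 7 degrees, x axes within 20 degrees either way round. Head b is still home: centre under 94 mm above the table, within 10 mm of its axis (z of head_a_mid in the frame of spindle_a below 0.094 m and horizontal distance between head_a_mid and spindle_a below 0.01 m and angle between the x axis of head_a_mid and the x axis of spindle_a, either way round below 0.35 rad and angle between head_a_mid's own z axis and vertical below 0.12 rad and z of head_b_mid in the frame of spindle_b below 0.094 m and horizontal distance between head_b_mid and spindle_b below 0.01 m); the robot touches nothing.
It fails at once if the proud head is taken off its spindle (centre raised above 165 mm) (height (world z) of head_a_mid above 0.165 m).
It fails at once if the head that is already home is lifted or shifted by more than 10 mm (distance of head_b_mid from where it was at the start of the episode above 0.01 m).
It also fails if it takes over 29 s, if anything falls off the work surface, if the arm or the gripper's body presses on something with over 40 N, if the wrist force passes 120 N, or if a joint passes its speed limit or range.

## Working session

There is one attempt and no reset: what is moved stays moved. The work goes in short steps, Python scripts to look and compute and a shell command to move; the robot and the scene stay as the last step left them, time stands still between calls to the robot, and variables do not carry over. Pictures are saved under pics/ and viewed, at most 10 in all, crops included, and the job is handed in when it is done.

```bash
mkdir -p pics; ls; python3 - <<'E'
from rig import monitor,get_image
import cv2,numpy as np,pickle
d={n:get_image(n) for n in("scene","top")}
pickle.dump(d,open("im0.pkl","wb"))
for n in d:
    cv2.imwrite(f"pics/{n}0.png",d[n]["image"][:,:,::-1]); print(n,{k:v for k,v in d[n].items() if k!="image"})
print(monitor.sense())
E
```

```text
pics
scene {'fx': 473.5714123126259, 'fy': 473.5714123126259, 'cx': 315.4879469655828, 'cy': 208.3593374597661, 'k1': -0.13076077232010025, 'rvec': array([ 2.15204159,  1.28479321, -0.46583777]), 'tvec': array([-0.20293302, -0.20437819,  1.37826843])}
top {'fx': 371.4954666435434, 'fy': 371.4954666435434, 'cx': 320.562701996833, 'cy': 199.39126279241282, 'k1': -0.08815465917532983, 'rvec': array([ 2.19098081, -2.17600844,  0.10410723]), 'tvec': array([0.02559599, 0.42869505, 0.88913019])}
{'time_s': 0.1, 'joint_pos': array([-1.44139677e+00,  2.77081471e-01, -2.77516001e-02,  1.26799179e+00,
       -2.84126706e-05,  1.46737939e+00]), 'dq': array([ 0.00081073, -0.00021852,  0.00271828, -0.00027329, -0.00059926,
       -0.00090295]), 'effort': array([ 7.77597725e-04, -4.46706855e+01,  2.96128947e+01,  8.45928822e-03,
        3.61406350e-06, -6.39456275e-06]), 'tool_pos': array([ 0.14406892, -0.60736612,  0.19345265]), 'ee_rot': array([-3.11831673e+00, -3.64646412e-01,  8.59657431e-05]), 'wrist_force': array([ 0.8975771 , -0.72163549,  0.56509055]), 'wrist_torque': array([ 0.01324325,  0.00723237, -0.006754  ]), 'grasp_force': 0.0, 'opening': 0.08509586533298766}
```

View pics/scene0.png

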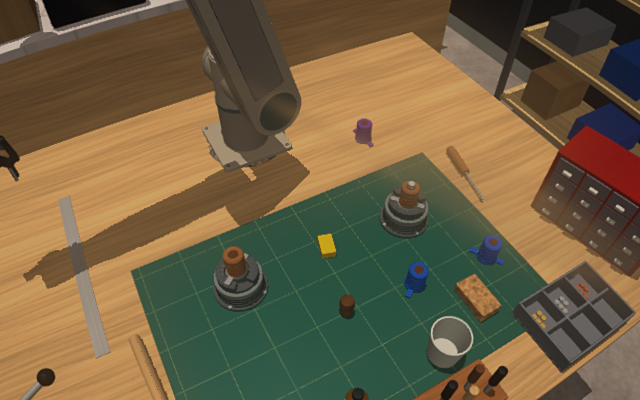

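View pics/top0.png

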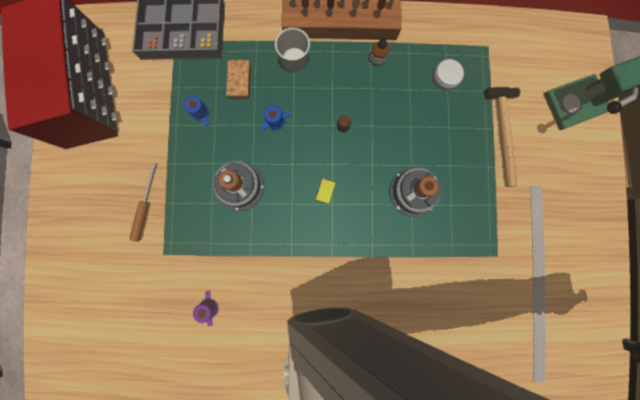

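Scene: the head at (235,258) shows no shaft above it; the one at (409,190) has a shaft end showing. In top these are (428,186) and (228,180). The blue and purple items at top (274,117), (196,106), (205,311) are decoys standing off the spindles. I'll crop both candidates.

```bash
cat > h.py <<'E'
import numpy as np,cv2
def ray(c,uv):
    K=np.array([[c["fx"],0,c["cx"]],[0,c["fy"],c["cy"]],[0,0,1]])
    p=cv2.undistortPoints(np.array(uv,float).reshape(-1,1,2),K,np.array([c["k1"],0,0,0,0.]))[:,0]
    R=cv2.Rodrigues(c["rvec"])[0]
    return -R.T@c["tvec"],np.c_[p,np.ones(len(p))]@R
def onz(c,uv,z):
    o,d=ray(c,uv); return o+d*((z-o[2])/d[:,2])[:,None]
def proj(c,P):
    K=np.array([[c["fx"],0,c["cx"]],[0,c["fy"],c["cy"]],[0,0,1]])
    return cv2.projectPoints(np.array(P,float),c["rvec"],c["tvec"],K,np.array([c["k1"],0,0,0,0.]))[0][:,0]
E
python3 - <<'E'
import pickle,cv2,numpy as np
from h import *
d=pickle.load(open("im0.pkl","rb"))
def crop(n,u,v,s=32):return cv2.resize(d[n]["image"][v-s:v+s,u-s:u+s,::-1],(390,290*390//290),interpolation=cv2.INTER_CUBIC)[:, :]
t=[cv2.resize(crop(*a),(400,300) if 0 else (300,300)) for a in(("top",417,190),("top",238,185),("scene",239,276),("scene",406,208))]
cv2.imwrite("pics/crop0.png",np.vstack([np.hstack(t[:2]),np.hstack(t[2:])]))
for n,uv in(("top",[(417,190),(238,185)]),("scene",[(239,276),(406,208)])):print(n,onz(d[n],uv,.06).round(3))
print("headtops",onz(d["top"],[(429,185)],.132),onz(d["scene"],[(234,253)],.132),onz(d["top"],[(228,180)],.132),onz(d["scene"],[(410,184)],.132))
E
```

```text
top [[ 0.449 -0.198  0.06 ]
 [ 0.457  0.222  0.06 ]]
scene [[ 0.463 -0.205  0.06 ]
 [ 0.477  0.22   0.06 ]]
headtops [[ 0.45184274 -0.20477134  0.132     ]] [[ 0.45264492 -0.20185989  0.132     ]] [[0.45922925 0.22898199 0.132     ]] [[0.46629253 0.22625971 0.132     ]]
```

View pics/crop0.png

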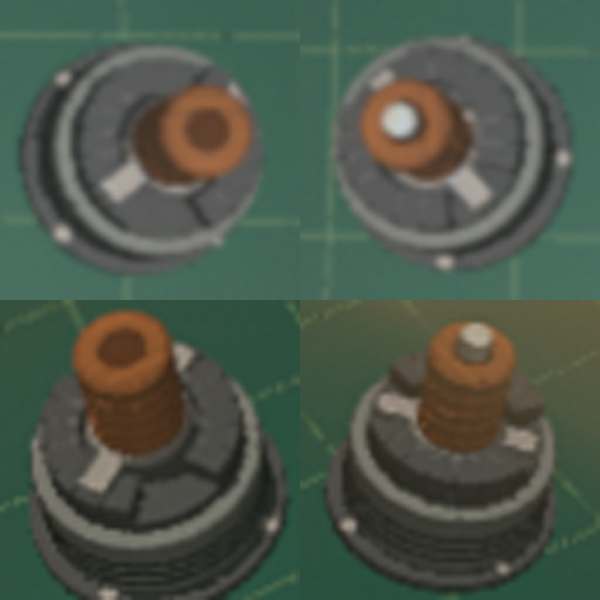

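The crop shows the top-left and bottom-left head (a) proud, with its tabs on the rim and a dark bore at its top. The right one (b) is home with a bright shaft end. Axis a is about (0.452,-0.203). Next I'll unwrap the rim plane to read the angles.

```bash
python3 - <<'E'
import pickle
from h import *
d=pickle.load(open("im0.pkl","rb"))
out=[]
for n,(x,y) in(("top",(.4518,-.2048)),("scene",(.4526,-.2019))):
    A,Rr=np.meshgrid(np.radians(np.arange(0,360,.5)),np.linspace(.050,.020,90))
    uv=proj(d[n],np.c_[(x+Rr*np.cos(A)).ravel(),(y+Rr*np.sin(A)).ravel(),np.full(A.size,.072)]).reshape(90,720,2).astype(np.float32)
    im=cv2.remap(d[n]["image"],uv,None,cv2.INTER_CUBIC)[:,:,::-1]
    im=cv2.convertScaleAbs(im,alpha=1.8)
    for k in range(0,720,60):cv2.line(im,(k,0),(k,4),(0,255,255),1);cv2.putText(im,str(k//2),(k+2,14),0,.35,(0,255,255),1)
    out.append(im)
    s=40;u,v=(417,190) if n=="top" else (239,276)
    out.append(cv2.copyMakeBorder(cv2.convertScaleAbs(cv2.resize(d[n]["image"][v-s:v+s,u-s:u+s,::-1],(200,200),interpolation=cv2.INTER_CUBIC),alpha=1.6),0,0,0,520,cv2.BORDER_CONSTANT))
cv2.imwrite("pics/pol.png",np.vstack(out))
E
```

```text
(no output)
```

View pics/pol.png

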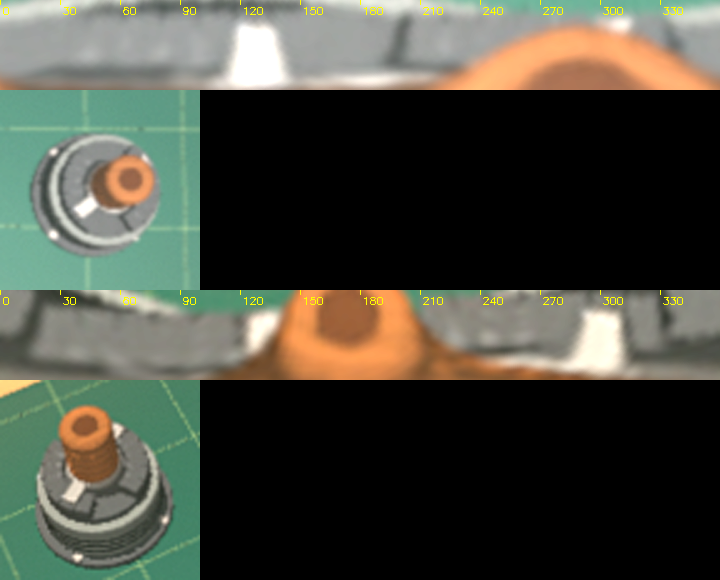

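Tabs read at about 127°/307°. The slot edges read about 145 to 197 and 325 to 17, so the slots centre on about 171°/351°. The head therefore needs about +44° (CCW). I'll move over it.

```bash

python3 -m handwheel '[0,0,0,0.62,0.81,0,0, 0,0,0,0.62,0.81,0,0, 0,0,0,0.62,0.81,0,0, 0,0,0,0.62,0.81,0,0, 0,0,0,0.62,0.81,0,0]' 30
python3 -m handwheel '[0,0,0,0.62,0.81,0,0, 0,0,0,0.62,0.81,0,0, 0,0,0,0.62,0.81,0,0, 0,0,0,0.62,0.81,0,0, 0,0,0,0.62,0.81,0,0]'
python3 -m handwheel '[0,0,0,0.62,0.81,0,0, 0,0,0,0.62,0.81,0,0, 0,0,0,0.62,0.81,0,0, 0,0,0,0.62,0.81,0,0, 0,0,0,0.62,0.81,0,0]'
python3 -m handwheel '[0,0,0,0.62,0.81,0,0, 0,0,0,0.62,0.81,0,0, 0,0,0,0.62,0.81,0,0, 0,0,0,0.62,0.81,0,0, 0,0,0,0,0,0,0]'
python3 - <<'E'
from rig import monitor,get_image
import cv2
from h import *
c=get_image("wrist");cv2.imwrite("pics/w1.png",c["image"][:,:,::-1])
print(monitor.sense()); print(proj(c,[(.452,-.203,.132)]))
E
```

```text
time_s: 0.6
tool_pos: [0.222, -0.5056, 0.1939]
ee_rot: [-3.119, -0.364, 0.0]
wrist_force: [-0.2, 0.1, 0.2]
opening: 0.0858
grasp_force: 0.0
time_s: 1.1
tool_pos: [0.2995, -0.4043, 0.194]
ee_rot: [-3.119, -0.365, 0.001]
wrist_force: [-0.2, -0.1, 0.9]
opening: 0.0853
grasp_force: 0.0
time_s: 1.6
tool_pos: [0.3769, -0.3032, 0.1941]
ee_rot: [-3.12, -0.365, 0.001]
wrist_force: [-0.5, -0.1, 0.3]
opening: 0.0855
grasp_force: 0.0
time_s: 2.1
tool_pos: [0.4395, -0.2213, 0.194]
ee_rot: [-3.118, -0.37, 0.0]
wrist_force: [0.0, -0.4, 0.2]
opening: 0.0855
grasp_force: 0.0
{'time_s': 2.15, 'joint_pos': array([-6.00310114e-01,  4.07951098e-02, -3.06375922e-01,  1.22462150e+00,
       -2.50123887e-04,  2.30594395e+00]), 'dq': array([-3.19752743e-02, -1.88263684e-03, -6.66317437e-05,  1.44022633e-03,
       -1.04580894e-02, -7.84812245e-03]), 'effort': array([ 8.09635855e-01, -3.14350569e+01,  2.92345172e+01, -2.20270980e-03,
        9.26735974e-02,  4.91719844e-02]), 'tool_pos': array([ 0.43878959, -0.22232473,  0.19405597]), 'ee_rot': array([-3.11940428e+00, -3.68761831e-01,  1.43679601e-03]), 'wrist_force': array([-0.26983875, -0.54181593,  1.26128393]), 'wrist_torque': array([-0.00057596, -0.00577423, -0.09512791]), 'grasp_force': 0.0, 'opening': 0.08556269848537958}
[[303.91622666 180.88609305]]
```

View pics/w1.png

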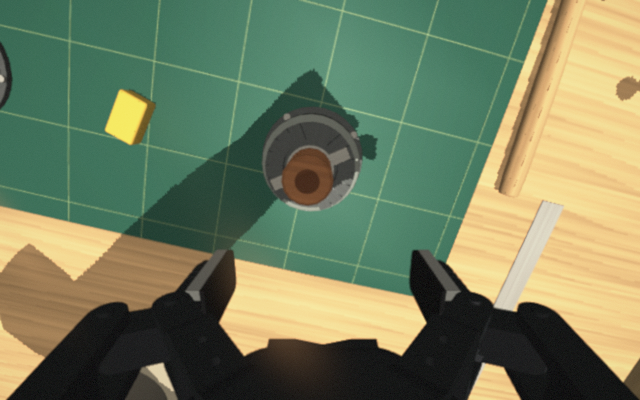

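Wrist view: bore at (307,181), against a prediction of (304,181), so the position is confirmed. The tab is visible at about (345,157). I'll descend and grip.

```bash

python3 -m handwheel '[0,0,0,0.53,0.77,0,0, 0,0,0,0,0,-0.8,0, 0,0,0,0,0,-0.8,0, 0,0,0,0,0,-0.8,0, 0,0,0,0,0,-0.8,0]' 30
python3 -m handwheel '[0,0,0,0,0,-0.6,0, 0,0,0,0,0,0,0, 0,0,0,0,0,0,0]'
python3 -m handwheel '[0,0,0,0,0,0,0.4, 0,0,0,0,0,0,0.6, 0,0,0,0,0,0,0.8, 0,0,0,0,0,0,0.8, 0,0,0,0,0,0,0.8]' 30
python3 -c "
from rig import monitor;s=monitor.sense();print(s['joint_pos'],s['wrist_torque'])"
```

```text
time_s: 2.65
tool_pos: [0.4512, -0.2049, 0.1136]
ee_rot: [3.12, 0.363, -0.001]
wrist_force: [-0.1, -0.4, 0.3]
opening: 0.0854
grasp_force: 0.0
time_s: 2.95
tool_pos: [0.4513, -0.2046, 0.0995]
ee_rot: [-3.12, -0.363, 0.001]
wrist_force: [-0.3, -0.1, -0.6]
opening: 0.0851
grasp_force: 0.0
time_s: 3.45
tool_pos: [0.4521, -0.2042, 0.0998]
ee_rot: [3.12, 0.365, 0.001]
wrist_force: [-0.3, -0.7, 0.6]
opening: 0.0172
grasp_force: 0.0
[-5.54628255e-01  1.21222808e-01 -4.28851639e-01  1.02026858e+00
  2.86834852e-06  2.35406412e+00] [-0.02160333 -0.06958087  0.01688746]
```

```bash
python3 - <<'E'
from rig import monitor,get_image
from h import *
w=get_image("wrist");s=get_image("scene");t=get_image("top")
a=w["image"][:,:,::-1]
b=cv2.resize(s["image"][190:330,170:310,::-1],(400,400),interpolation=cv2.INTER_CUBIC)
cc=cv2.resize(t["image"][140:240,370:470,::-1],(400,400),interpolation=cv2.INTER_CUBIC)
cv2.imwrite("pics/m2.png",np.vstack([np.hstack([b,cc])[:,:800],])[:400])
cv2.imwrite("pics/w2.png",a)
print(monitor.sense()["opening"])
E
```

```text
0.016687096161541022
```

View pics/m2.png

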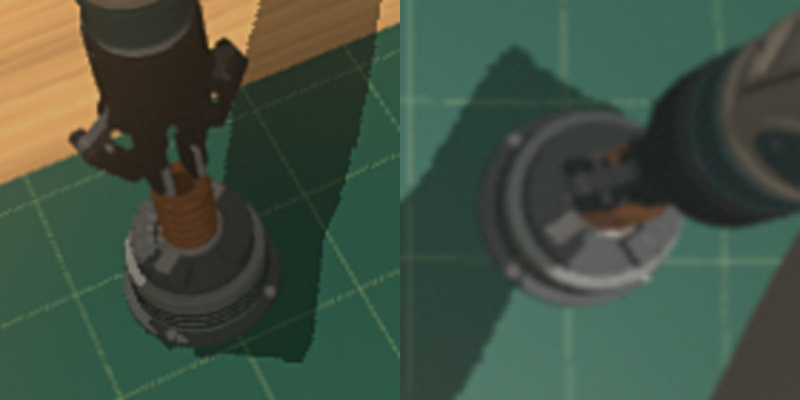

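View pics/w2.png

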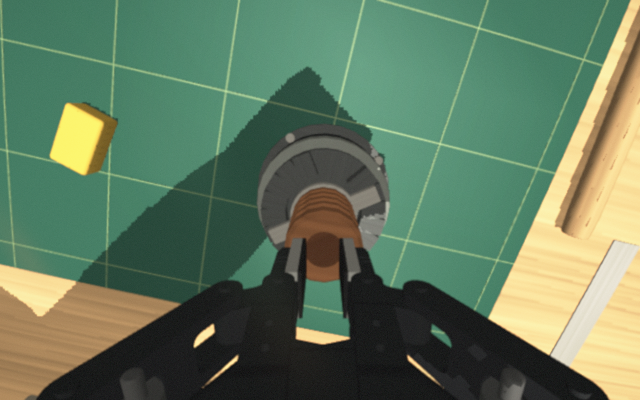

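Scene crop: the finger tips at about (229,257) and (241,251) are drawn in front of the head's top. Wrist: pads at about (303,240) and (347,240) overlie a head about 75 px wide. I'll check with projections.

```bash
python3 - <<'E'
from rig import monitor,get_image
from h import *
s=monitor.sense();print(s["opening"],s["grasp_force"],s["tool_pos"],s["wrist_force"])
p=s["tool_pos"]
for n in("scene","top","wrist"):
    c=get_image(n);print(n,"tcp,tcp+19mm,+32",proj(c,[p,p+[0,0,.019],p+[0,0,.032],(.452,-.203,.132)]).round(0).tolist())
    if n!="wrist": print("tips ray",{z:onz(c,[(235,254) if n=="scene" else (414.5,186)],z).round(3).tolist() for z in(.1,.132,.15)})
E
```

```text
0.016687096161541022 0.0 [ 0.45192751 -0.20409614  0.09954715] [ 0.49382095 -0.25995824 -0.34637582]
scene tcp,tcp+19mm,+32 [[235.0, 262.0], [234.0, 257.0], [233.0, 253.0], [233.0, 253.0]]
tips ray {0.1: [[0.434, -0.196, 0.1]], 0.132: [[0.456, -0.201, 0.132]], 0.15: [[0.468, -0.204, 0.15]]}
top tcp,tcp+19mm,+32 [[424.0, 187.0], [427.0, 186.0], [429.0, 185.0], [428.0, 185.0]]
tips ray {0.1: [[0.453, -0.181, 0.1]], 0.132: [[0.449, -0.173, 0.132]], 0.15: [[0.447, -0.168, 0.15]]}
wrist tcp,tcp+19mm,+32 [[321.0, 228.0], [321.0, 240.0], [321.0, 250.0], [319.0, 250.0]]
```

```bash
python3 - <<'E'
from rig import monitor,get_image
from h import *
C={n:get_image(n) for n in("scene","wrist")}
print("wrist fx",C["wrist"]["fx"],"cam",ray(C["wrist"],[(320,200)]))
c=C["wrist"];print("44mm at .132:",proj(c,[(.452-.005,-.203+.0214,.132),(.452+.005,-.203-.0214,.132)]))
def tri(a,b):
    o1,d1=ray(C["scene"],[a]);o2,d2=ray(c,[b]);d1=d1[0];d2=d2[0]
    t=np.linalg.lstsq(np.c_[d1,-d2],o2-o1,rcond=None)[0]
    return (o1+t[0]*d1).round(4),(o2+t[1]*d2).round(4)
for a in((229.5,257),(241,251)):
    for b in((303,240),(347,240)):print(a,b,*tri(a,b))
s=monitor.sense();y=cv2.Rodrigues(s["ee_rot"])[0][:,1];g=s["tool_pos"]+[0,0,.019]
print("pads at 17mm",proj(c,[g+y*.0085,g-y*.0085]),proj(C["scene"],[g+y*.0085,g-y*.0085]))
E
```

```text
wrist fx 297.44654712078244 cam (array([ 0.52250315, -0.18811399,  0.27835244]), array([[-0.28232018, -0.05817428, -0.95758836]]))
44mm at .132: [[278.59482223 249.33321394]
 [359.76990006 249.70370964]]
(229.5, 257) (303, 240) [ 0.4221 -0.2073  0.0811] [ 0.4302 -0.1952  0.0769]
(229.5, 257) (347, 240) [ 0.4643 -0.2149  0.1418] [ 0.4649 -0.2144  0.1415]
(241, 251) (303, 240) [ 0.4654 -0.1897  0.1472] [ 0.463  -0.1927  0.1484]
(241, 251) (347, 240) [ 0.497  -0.1968  0.1924] [ 0.4884 -0.2037  0.1974]
pads at 17mm [[335.77672002 239.76746657]
 [306.71968241 239.72759963]] [[230.38408205 259.15382433]
 [237.08067373 254.6202097 ]]
```

The projections put the finger tips at z≈0.14, just above the head's top (0.132) rather than around it. The 17 mm opening is simply what closure 0.8 gives, and there's no contact force. I'll open, go lower carefully and close again. If the reported TCP is right, going 20 mm down still clears the tabs.

```bash

python3 -m handwheel '[0,0,0,0,0,0,0, 0,0,0,0,0,0,0, 0,0,0,0,0,0,0, 0,0,0,0,0,0,0, 0,0,0,0,0,0,0]' 30
python3 -m handwheel '[0,0,0,0,0,-0.2,0, 0,0,0,0,0,-0.2,0, 0,0,0,0,0,-0.2,0, 0,0,0,0,0,-0.2,0, 0,0,0,0,0,0,0]'
python3 - <<'E'
from rig import monitor,get_image
from h import *
w=get_image("wrist");s=get_image("scene")
b=cv2.resize(s["image"][210:310,190:290,::-1],(400,400),interpolation=cv2.INTER_CUBIC)
a=cv2.resize(w["image"][150:350,200:440,::-1],(400,333))
cv2.imwrite("pics/m3.png",np.hstack([b,cv2.copyMakeBorder(a,0,67,0,0,0)]))
E
```

```text
time_s: 4.35
tool_pos: [0.4519, -0.2041, 0.0995]
ee_rot: [3.12, 0.365, -0.0]
wrist_force: [0.7, 0.2, 0.1]
opening: 0.0851
grasp_force: 0.0
time_s: 4.85
tool_pos: [0.451, -0.2036, 0.0784]
ee_rot: [-3.119, -0.365, 0.003]
wrist_force: [0.3, 0.4, -0.3]
opening: 0.0853
grasp_force: 0.0
```

View pics/m3.png

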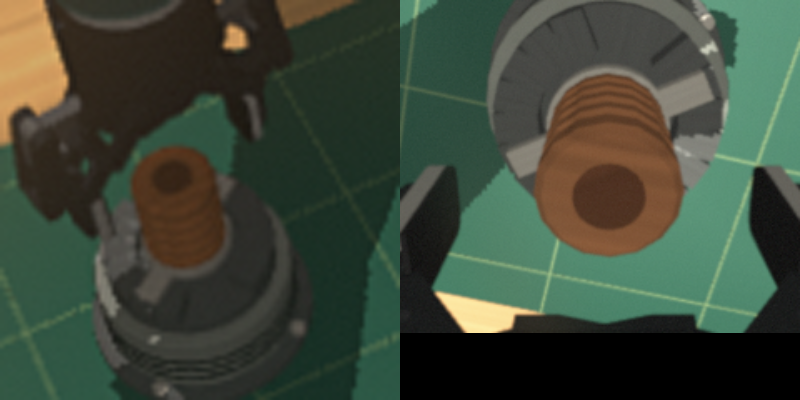

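The wrist crop shows the head centred between the open fingers (head at x≈610, finger midpoint ≈605). In the scene crop the tips, at (105,235) and (255,135), are about 9 mm below the head's top (z≈0.122). So the real tips sit about 30 mm higher than the reported TCP implies. I'll go 15 mm lower and close.

```bash

python3 -m handwheel '[0,0,0,0,0,-0.2,0, 0,0,0,0,0,-0.2,0, 0,0,0,0,0,-0.2,0, 0,0,0,0,0,0,0]' 30
python3 -m handwheel '[0,0,0,0,0,0,0.3, 0,0,0,0,0,0,0.5, 0,0,0,0,0,0,0.7, 0,0,0,0,0,0,0.7, 0,0,0,0,0,0,0.7]' 30
python3 -c "
from rig import monitor;s=monitor.sense();print(s['joint_pos'],s['wrist_torque'])"
```

```text
time_s: 5.35
tool_pos: [0.4511, -0.2037, 0.0635]
ee_rot: [-3.119, -0.365, 0.002]
wrist_force: [-0.5, -0.5, -1.0]
opening: 0.0851
grasp_force: 0.0
time_s: 5.85
tool_pos: [0.4523, -0.2045, 0.065]
ee_rot: [3.12, 0.365, 0.001]
wrist_force: [-0.6, 0.0, 1.4]
opening: 0.044
grasp_force: 30.9
[-5.54744697e-01  1.58221741e-01 -4.68795579e-01  9.42860426e-01
 -2.22388435e-04  2.35409800e+00] [0.01136134 0.11147712 0.0066712 ]
```

Gripped: 44 mm opening, 31 N. Now I'll turn it CCW.

```bash

python3 -m handwheel '[0,0,0.8,0,0,0,0.7, 0,0,0.8,0,0,0,0.7, 0,0,0.8,0,0,0,0.7, 0,0,0.8,0,0,0,0.7, 0,0,0.8,0,0,0,0.7]' 30
python3 -m handwheel '[0,0,0.5,0,0,-0.04,0.7, 0,0,0.5,0,0,-0.04,0.7, 0,0,0.5,0,0,-0.04,0.7, 0,0,0,0,0,0,0.7]' 30
python3 - <<'E'
from rig import monitor,get_image
from h import *
st=monitor.sense();print(st["joint_pos"],st["wrist_force"],st["wrist_torque"])
w=get_image("wrist");s=get_image("scene")
b=cv2.resize(s["image"][210:310,190:290,::-1],(400,400),interpolation=cv2.INTER_CUBIC)
a=cv2.resize(w["image"][100:300,200:440,::-1],(400,333))
cv2.imwrite("pics/m4.png",cv2.convertScaleAbs(np.hstack([b,cv2.copyMakeBorder(a,0,67,0,0,0)]),alpha=1.5))
E
```

```text
time_s: 6.35
tool_pos: [0.4524, -0.2043, 0.0649]
ee_rot: [2.896, 1.217, 0.001]
wrist_force: [0.3, 0.4, 1.7]
opening: 0.0436
grasp_force: 31.0
time_s: 6.75
tool_pos: [0.4515, -0.2038, 0.0611]
ee_rot: [-2.756, -1.507, 0.001]
wrist_force: [-0.1, 0.2, -2.4]
opening: 0.044
grasp_force: 31.4
[-5.54619562e-01  1.62238086e-01 -4.73421737e-01  9.36067804e-01
  9.38332243e-06  1.58620031e+00] [-0.06411963  0.20770568 -2.43357978] [-0.00160004  0.0079984   0.02049613]
```

View pics/m4.png

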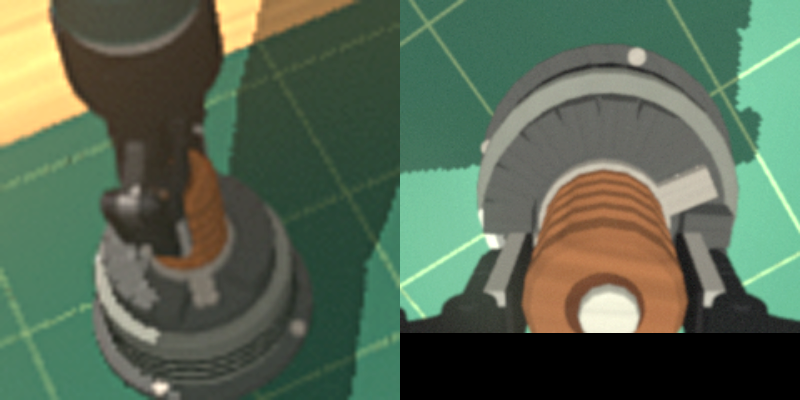

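Wrist view: the tab at about (690,190) now lies just past a rim edge at (700,215), so it looks over the slot, and the shaft end shows at (608,310). Next I'll lower it gently.

```bash

python3 -m handwheel '[0,0,0,0,0,-0.1,0.7, 0,0,0,0,0,-0.1,0.7, 0,0,0,0,0,0,0.7]' 30
python3 -m handwheel '[0,0,0,0,0,-0.1,0.7, 0,0,0,0,0,-0.1,0.7, 0,0,0,0,0,0,0.7]' 30
```

```text
time_s: 7.15
tool_pos: [0.4513, -0.2038, 0.0557]
ee_rot: [-2.756, -1.506, 0.001]
wrist_force: [0.2, 0.7, -2.4]
opening: 0.0435
grasp_force: 31.3
time_s: 7.45
tool_pos: [0.452, -0.2043, 0.0529]
ee_rot: [2.756, 1.507, -0.0]
wrist_force: [-3.3, 2.0, 7.8]
opening: 0.0437
grasp_force: 32.3
```

It dropped 12 mm and met the floor (7.8 N). Now release and retreat.

```bash

python3 -m handwheel '[0,0,0,0,0,0,0.5, 0,0,0,0,0,0,0.2, 0,0,0,0,0,0,0, 0,0,0,0,0,0,0, 0,0,0,0,0,0,0]' 30
python3 -m handwheel '[0,0,0,0,0,0.3,0, 0,0,0,0,0,0.5,0, 0,0,0,0,0,1,0, 0,0,0,0,0,1,0, 0,0,0,0,0,1,0]'
python3 -m handwheel '[0,0,0,0,0,1,0, 0,0,0,-1,0,1,0, 0,0,0,-1,0,0,0, 0,0,0,-1,0,0,0, 0,0,0,0,0,0,0]'
python3 - <<'E'
from rig import monitor,get_image
from h import *
w=get_image("wrist");s=get_image("scene");t=get_image("top")
f=lambda i:cv2.resize(i,(400,300),interpolation=cv2.INTER_CUBIC)
o=np.vstack([np.hstack([f(s["image"][220:310,180:300,::-1]),f(w["image"][:,:,::-1])]),np.hstack([f(t["image"][145:235,357:477,::-1]),f(s["image"][160:250,346:466,::-1])])])
cv2.imwrite("pics/m5.png",cv2.convertScaleAbs(o,alpha=1.4))
E
```

```text
time_s: 7.95
tool_pos: [0.452, -0.2042, 0.0514]
ee_rot: [2.756, 1.507, 0.0]
wrist_force: [0.5, -0.0, 0.4]
opening: 0.0855
grasp_force: 0.0
time_s: 8.45
tool_pos: [0.4522, -0.2043, 0.1486]
ee_rot: [2.756, 1.507, 0.001]
wrist_force: [-0.0, 0.6, 0.9]
opening: 0.0854
grasp_force: 0.0
time_s: 8.95
tool_pos: [0.3749, -0.2037, 0.1978]
ee_rot: [2.757, 1.505, -0.0]
wrist_force: [0.9, 0.8, 0.5]
opening: 0.0855
grasp_force: 0.0
```

View pics/m5.png

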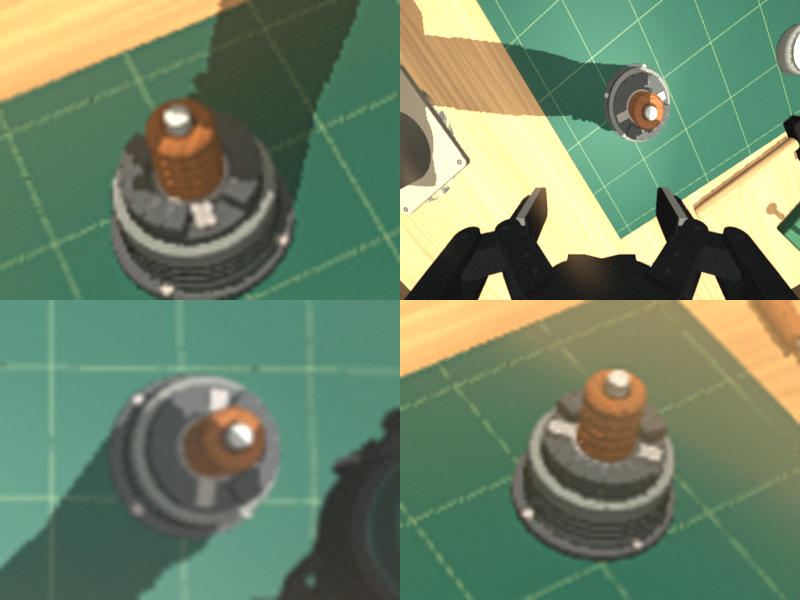

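Head a is home: the shaft shows above it at (177,120) in the scene crop, and its tabs sit in the slots. Head b is unchanged and the gripper is clear.

```bash
python3 -c "
from rig import ticket;print(ticket.job_done())"
```

```text
the job is handed in; nothing more can be done
None
```

I turned head a about 44° counter-clockwise until it dropped 12 mm and sat home with both tabs in the slots, then released it; head b was not touched, and the job is handed in (no verdict was returned).

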